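# Park the wheel's lock plunger and turn the wheel

## Task

Free the locked banding wheel: pull the orange winged plunger up against its spring and twist it counter-clockwise, gently and without forcing it against its stop or collar, until its cross-pin settles in the rest notch and it stays up by itself when you let go. Then turn the wheel clockwise by its wooden peg until the white line beside the peg points at the red pointer, and let go, with the bowl still centred on the wheel and the other things on the table left alone.

Things in the scene. Friction and masses are not known exactly. Their poses are not given: they have to be found in the camera images.
- stand: The banding wheel's fixed stand: white round splash tray (344 mm across, rim 32 mm high) with a green post and bracket (98 mm high) at its +y side. Origin on the wheel's axis, at the table; z up. The wheel head's flat top is 70 mm above the table, 240 mm across, with six slots in its rim.
- plunger_axis (a point): Point on the plunger's vertical axis, at the bracket's top, 115 mm from the wheel's axis. On it sits a dark steel collar, 57 mm across, top about 120 mm above the table, with a wide slot and, counter-clockwise of it, a rest notch. A steel cross-pin (3 mm thick, 56 mm long, along the wing) lies in the slot. The collar's exact height and turn were set by hand and are not known.
- wing_grip (a point): Centre of the orange wing handle on top of the plunger: a straight bar 56 mm long (its x axis), 12 mm wide (y), 20 mm tall (top 9 mm above this point). 147 mm above the table with the plunger down; it rises and turns with the plunger. Grip it across its 12 mm width from above.
- plunger (a joint): Rise of the plunger (m): 0 = down, locking the wheel. Its spring and weight pull down with 7.5 N at 0, 9.5 N at 16 mm. The pin clears the collar's flat top at 12.5 to 15.5 mm (unknown setting); a hard stop is 1.5 mm above that. In the rest notch it sits 4 mm below the flat top, at 8.5 to 11.5 mm, and the wheel is free. More than 20 N on the stop, or 40 N of the pin on the collar, damages it.
- wing (a joint): Twist of wing and cross-pin (rad), counter-clockwise from above positive; start about 0. Raised, the pin is over the collar's flat top from 0.85 at the latest. The notch (4 mm deep, round lips) is centred somewhere from 0.85 to 1.45; within about 0.12 rad of it the spring drops the pin 4 mm into it if the handle may sink. Beyond it the flat top goes on: too far leaves the pin on top again.
- wheel_centre (a point): Centre of the wheel head's top face, 70 mm above the table.
- peg_grip (a point): Point on the axis of the upright wooden peg on the wheel, 16 mm thick, 88 mm from the wheel's axis, rising 45 mm from the wheel's top; this point is 30 mm above the wheel's top. A white line runs from the peg outward to the rim. Its x axis turns with the wheel.
- wheel (a joint): Turn of the wheel from its locked start (rad), clockwise from above positive. When free it turns lightly (0.06 N m) and stays where it is left.
- pointer_tip (a point): Inner tip of the red pointer clipped on the tray's rim, 127 mm from the wheel's axis, 72 mm above the table. It stands 0.7 to 1.5 rad clockwise of the peg's start; the peg, white line and pointer lie on one radius when the wheel is set (then this point's x axis is parallel to that of the peg point).
- bowl: Grey-brown leather-hard bowl standing loose, centred on the wheel: 100 mm across the rim, 45 mm high. Origin: centre of its foot.
- cup: Dark clay cup, 68 mm across, 75 mm high, on the table by the tray. Origin: centre of its foot.
- rib: Flat wooden rib, 90 x 45 x 7 mm, on the table by the tray. Origin: centre of its underside.
- glaze_jar: Jar with blue cap, 66 mm across, 100 mm high. Origin: centre of its foot.
- brush: Wooden brush lying on the table. Origin under its middle.
- bat: Round plywood bat, 130 mm across, 14 mm thick. Origin: centre of its underside.
- spatula: Wooden spatula lying at the far left. Origin under its middle.
There are look-alikes about, which are no part of the job. Leave any green or pink look-alike of the bowl alone.

How it is judged (in metres and radians):
On the way, in this order (a step that is already met when the one before it is completed fails the run):
1. the plunger is drawn up clear of the wheel's rim while it is not yet twisted into the notch (value of joint plunger above 0.0115 m and value of joint wing below 0.6 rad), for 0.05 s.
2. the plunger rests retracted in its notch by itself, twisted, with nothing holding it, the wheel still where it was (value of joint plunger between 0.0075 and 0.0118 m and value of joint wing between 0.65 and 1.65 rad and contact force between the fingers and plunger below 0.2 N and value of joint wheel below 0.1 rad), for 0.3 s.
3. the wheel is turned so that the white line by its peg points at the red pointer (angle between the x axis of peg_grip and the x axis of pointer_tip, either way round below 0.07 rad and value of joint wheel between 0.4 and 1.9 rad), for 0.2 s.
At the end, for the whole second after the job is handed in: The plunger rests in its notch (7.5 to 11.8 mm up, twisted 0.65 to 1.65 rad counter-clockwise), the wheel is still with its white line within 0.07 rad (4 degrees) of the pointer, and the bowl stands upright within 12 mm of the wheel's centre (all of step 3 and value of joint plunger between 0.0075 and 0.0118 m and value of joint wing between 0.65 and 1.65 rad and velocity of joint wheel between -0.03 and 0.03 rad/s and horizontal distance between bowl and wheel_centre below 0.012 m and angle between bowl's own z axis and vertical below 0.1 rad); the robot touches nothing.
It fails at once if the plunger is heaved against its upper stop with more than 20 N beyond its spring (contact force between plunger_c1 and anything else above 20 N).
It fails at once if the plunger's cross-pin is pressed or wrenched against the collar with more than 40 N (contact force between wing_c2 and anything else above 40 N).
It fails at once if the bowl is shoved more than 15 mm off the wheel's centre or tipped (horizontal distance between bowl and wheel_centre above 0.015 m or angle between bowl's own z axis and vertical above 0.2 rad).
It fails at once if one of the other things on the table is moved more than 20 mm (distance of any of cup, rib, glaze_jar, brush, bat, spatula from where it was at the start of the episode above 0.02 m).
It also fails if it takes over 70 s, if anything falls off the work surface, if the arm or the gripper's body presses on something with over 40 N, if the wrist force passes 120 N, or if a joint passes its speed limit or range.

## Robot

A 6-joint arm with a two-finger parallel gripper is mounted at the origin on the work surface. World frame = base frame: x ahead of the robot, y to its left, z up, the work surface at z = 0. Lengths are in m, angles in degrees, forces in N, time in s.
With the tool pointing down it reaches from about 0.325 to 0.85 m from the base axis. Payload 15.5 kg.
Tool frame: the origin (TCP) lies midway between the tips of the shut fingers; the grasp point (between the pads) lies 19 mm behind it; y points along the fingers, x is the direction in which the jaws open and shut, and the axes are right-handed (so a half turn about y gives the same grasp; the last joint's range is limited). The gripper opens to 91 mm and grips with 3 to 60 N. Pads are 32 mm wide; open, the fingers measure 118 mm over their backs; the gripper's body (76 mm by 178 mm) begins 60 mm behind the grasp point.
Start: joints at [65.804, 28.281, 77.091, -0, 74.628, -5.472], TCP at [0.201, 0.592, 0.214] pointing down, gripper open.
Joint ranges: [-166.48, 166.48], [-47.26, 123.95], [12.59, 153.08], [-70.14, 250.14], [6.76, 159.57], [-176.63, 176.63]. Speed limits (degrees/s): [108.29, 108.29, 147.25, 172.46, 172.46, 172.46].

## Interface

Orientations are given as a 3x3 rotation matrix whose columns are the frame's x, y, z axes.
In Python, from bench import ctrl gives the robot as it stands. The module is installed in compiled form; this text tells all that it offers. Calls block until the motion is done:
- ctrl.goto(position, orientation): joint-space move of the TCP to a pose.
- ctrl.move_l(position, vel=0.15, ori=None, contact_N=None): straight line of the TCP; ori=None keeps the orientation; vel is the mean speed in m/s. With contact_N (N) it stops when the force on the tool has changed by that much, and returns True; else False.
- ctrl.movej(angles): joint-space move.
- ctrl.command_gripper(opening): opening from 0.0 (shut) to 1.0 (fully open); the grip force is fixed at half the most; returns when the fingers have stopped.
- ctrl.sleep(seconds).
- ctrl.ik(position, orientation): joint angles nearest the present ones, or None.
- ctrl.read_camera(name): name is "side" or "top"; returns the picture (400x640x3 uint8, blue, green, red); there is no depth.
- ctrl.camera_params(name): a dict with "fx", "fy", "cx", "cy" (pixels), "pose" (4x4, takes a point from camera to world coordinates). Camera axes: x right, y up, looking along -z (the intrinsics and any distortion apply to the point x, -y, -z); pixel columns grow to the right and rows downward; lengths in m; the calibration is good to about 2 mm. A picture is of the moment at which its call begins. camera_params takes no time and is no camera call.
A pose or a line that the arm cannot do raises ctrl.MotionError and nothing moves.
- ctrl.sign_off(): hands the job in, once; it reports no verdict.
Readings, each from a call of its own:
- ctrl.current_t(): time.
- ctrl.current_q(): joint angles.
- ctrl.current_dq(): joint speeds.
- ctrl.current_effort(): joint torques, N m.
- ctrl.current_tool_pos(): TCP position.
- ctrl.current_eef_rot(): TCP orientation.
- ctrl.current_contact_force(): force on the tool from outside, world axes, zero at the start.
- ctrl.current_wrist_torque(): the same for the moment, N m.
- ctrl.current_grip_width(): opening from 0.0 (shut) to 1.0 (fully open).
Only numpy, scipy, OpenCV 4.12 (cv2) and the standard library are available. Lean on these libraries where they do the work, as an engineer would, in place of code of your own. Each camera call takes 0.05 s, during which the arm holds its last target.

## Working session

There is one attempt and no reset: what is moved stays moved. The work goes in short steps, each a Python script; the robot and the scene stay as the last script left them, time stands still between calls to the robot, and variables do not carry over. Pictures are saved under pics/ and viewed, and the job is handed in when it is done.

```bash
mkdir -p pics; python3 - <<'E'
from bench import ctrl
import cv2,numpy as np
for n in("side","top"):
    im=ctrl.read_camera(n); cv2.imwrite(f"pics/{n}0.png",im)
    p=ctrl.camera_params(n); print(n,{k:(np.round(v,4).tolist()) for k,v in p.items()})
print(ctrl.current_t(),ctrl.current_tool_pos(),ctrl.current_eef_rot())
E
```

```text
side {'fx': 403.3748, 'fy': 403.3748, 'cx': 313.8213, 'cy': 198.9317, 'pose': [[0.9433, 0.2518, -0.2164, 0.2711], [-0.3319, 0.6999, -0.6324, -0.7992], [-0.0078, 0.6684, 0.7438, 1.0348], [0.0, 0.0, 0.0, 1.0]]}
top {'fx': 407.8925, 'fy': 407.8925, 'cx': 317.2159, 'cy': 202.2172, 'pose': [[0.0126, 0.9976, -0.0683, 0.4391], [-0.9999, 0.0118, -0.0127, -0.032], [-0.0119, 0.0684, 0.9976, 1.4243], [0.0, 0.0, 0.0, 1.0]]}
0.1 [0.20049276 0.59162514 0.21338731] [[ 3.20974223e-01 -4.00928854e-04 -9.47087846e-01]
 [ 9.47087327e-01 -9.93082621e-04  3.20974467e-01]
 [-1.06922441e-03 -9.99999427e-01  6.09607148e-05]]
```

View pics/side0.png

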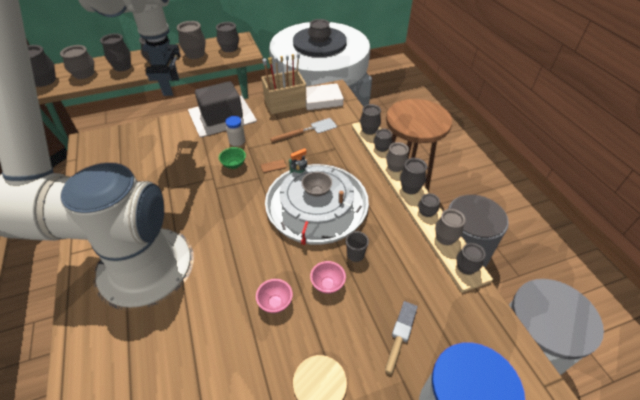

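View pics/top0.png

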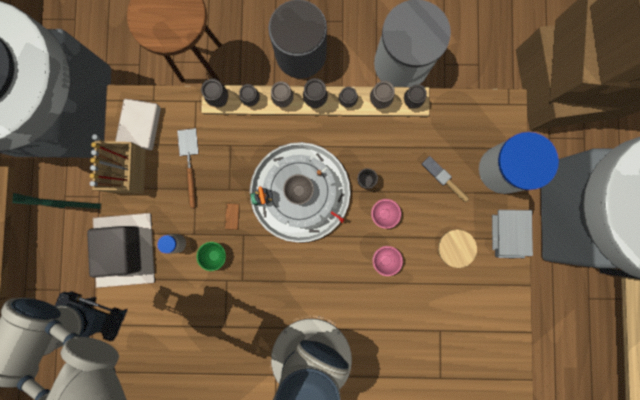

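```bash
python3 - <<'E'
import cv2
a=cv2.imread("pics/top0.png")[135:250,235:375]; cv2.imwrite("pics/topc.png",cv2.resize(a,None,fx=5.5,fy=5.0,interpolation=cv2.INTER_CUBIC) if 0 else cv2.resize(a,None,fx=5,fy=5,interpolation=cv2.INTER_CUBIC))
a=cv2.imread("pics/side0.png")[140:250,255:380]; cv2.imwrite("pics/sidec.png",cv2.resize(a,None,fx=5,fy=5,interpolation=cv2.INTER_CUBIC))
E
```

```text
(no output)
```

View pics/topc.png

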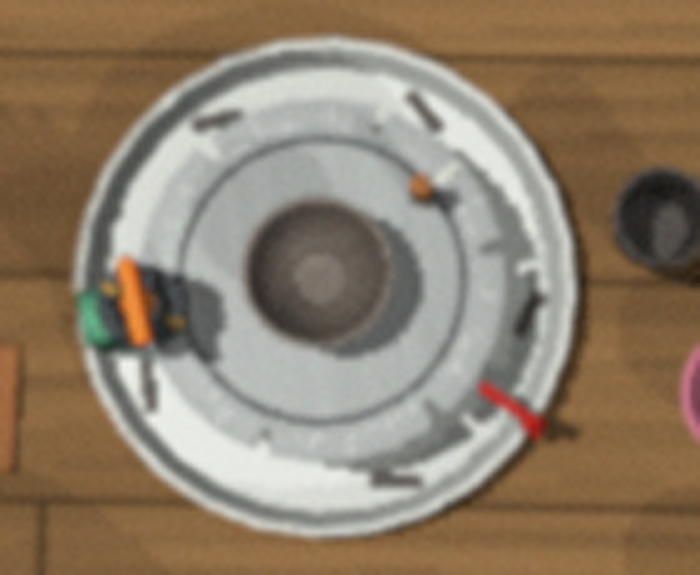

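View pics/sidec.png

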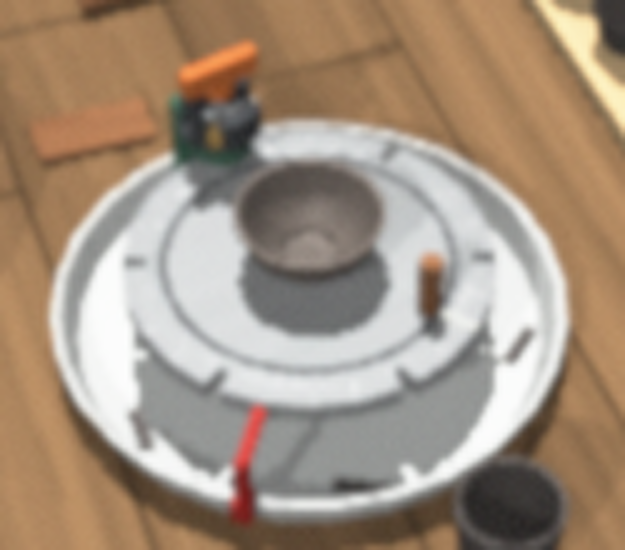

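The top view shows the orange wing at (262,195), the peg top at (319,172), the red pointer's tip at (332,213) and the bowl at (299,189). The side view shows the wing at (299,152), the peg at (341,192) and the pointer at (307,222).

Possible mix-ups:
- **Wing:** the orange bar at top (262,195), versus the brown rib at (232,216) and the red pointer at (338,217).
- **Bowl:** the grey-brown one on the wheel, versus the green one at (211,256) and the pink ones at (386,213) and (388,261).
- **Peg:** the brown upright at (319,172), versus dark slots and ticks on the tray.

Each of the chosen items fits its description.

```bash
cat > h.py <<'E'
from bench import ctrl
import numpy as np,cv2
from scipy.optimize import least_squares
P={n:ctrl.camera_params(n) for n in("side","top")}
def proj(n,X):
    p=P[n];T=np.linalg.inv(np.array(p["pose"]));c=T[:3,:3]@np.array(X)+T[:3,3]
    return np.array([p["fx"]*c[0]/-c[2]+p["cx"],p["fy"]*-c[1]/-c[2]+p["cy"]])
def tri(ps,pt):
    r=least_squares(lambda X:np.r_[proj("side",X)-ps,proj("top",X)-pt],[.5,0,.1]);return r.x,r.fun
def onz(n,uv,z):
    p=P[n];T=np.array(p["pose"]);d=T[:3,:3]@np.array([(uv[0]-p["cx"])/p["fx"],-(uv[1]-p["cy"])/p["fy"],-1]);o=T[:3,3]
    return o+d*(z-o[2])/d[2]
E
cat > m.py <<'E'
from h import *
c=lambda x,y,o:(np.array([x,y])+.5)/5-.5+np.array(o)
S=lambda x,y:c(x,y,(255,140)); T=lambda x,y:c(x,y,(235,135))
for n,s,t in [("wing",(219,60),(134,300)),("wingA",(182,76),(126,262)),("wingB",(256,46),(142,340)),("pegtop",(432,258),(421,187)),("ptr",(259,409),(483,387)),("bowlrim",(310,215),(318,271))]:
    X,f=tri(S(*s),T(*t)); print(n,X.round(4),f.round(2))
w=onz("top",T(323.5,279),.07);print("wheel",w)
print("wingA/B on z .156",onz("top",T(126,262),.156),onz("top",T(142,340),.156))
print("peg z.115",onz("top",T(421,187),.115),"ptr",onz("top",T(483,387),.072),"bowl rim z.115",onz("top",T(318,271),.115), onz("side",S(310,215),.115))
# side view inner circle L162 R455? top 150 bottom 372
E
python3 m.py
```

```text
wing [0.5475 0.1584 0.159 ] [ 0. -0. -0.  0.]
wingA [0.5515 0.1728 0.1355] [ 7.47 -0.83 -1.78  6.94]
wingB [0.5431 0.1447 0.18  ] [-7.62  0.85  1.82 -7.11]
pegtop [ 0.6266 -0.0195  0.1201] [-0.19  0.03  0.06 -0.19]
ptr [ 0.4992 -0.0614  0.0738] [ 0.13 -0.01 -0.03  0.13]
bowlrim [0.5711 0.0467 0.1139] [ 0.15 -0.02 -0.04  0.15]
wheel [0.57064291 0.04549274 0.07      ]
wingA/B on z .156 [0.57156509 0.16444289 0.156     ] [0.52275061 0.15334806 0.156     ]
peg z.115 [ 0.6267516  -0.01924601  0.115     ] ptr [ 0.49971955 -0.06159783  0.072     ] bowl rim z.115 [0.57141756 0.04654881 0.115     ] [0.57021978 0.04577081 0.115     ]
```

```bash
cat >> h.py <<'E'
def R(deg):
    a=np.deg2rad(deg);x=np.array([np.cos(a),np.sin(a),0]);y=np.array([0,0,-1.]);return np.column_stack([x,y,np.cross(x,y)])
def F(n=4):
    f=[]
    for _ in range(n): f.append(ctrl.current_contact_force()); ctrl.sleep(.02)
    return np.mean(f,0)
def st(tag=""):
    print(tag,"t",round(ctrl.current_t(),2),"p",np.round(ctrl.current_tool_pos(),4),"F",F().round(2),"M",np.round(ctrl.current_wrist_torque(),2),"g",round(ctrl.current_grip_width(),3))
A=np.array([.5473,.1587]);A0=-78.0
E
python3 - <<'E'
from h import *
ctrl.goto([A[0],A[1],.22],R(A0)); st("above"); print(np.round(ctrl.current_q(),1))
ctrl.command_gripper(.55)
ctrl.move_l([A[0],A[1],.133],vel=.08,contact_N=6); st("down")
cv2.imwrite("pics/top1.png",cv2.resize(ctrl.read_camera("top")[150:240,220:340],None,fx=5,fy=5,interpolation=cv2.INTER_CUBIC))
cv2.imwrite("pics/side1.png",cv2.resize(ctrl.read_camera("side")[100:220,240:380],None,fx=5,fy=5,interpolation=cv2.INTER_CUBIC))
E
```

```text
above t 2.1 p [0.5471 0.1593 0.22  ] F [ 0.33 -0.49  0.  ] M [-0.07  0.1  -0.  ] g 1.0
[10.2 23.5 84.6  0.  71.9 88.1]
down t 4.17 p [0.5476 0.1588 0.1335] F [-0.32 -0.05 -0.32] M [-0.06  0.15 -0.  ] g 0.55
```

View pics/side1.png

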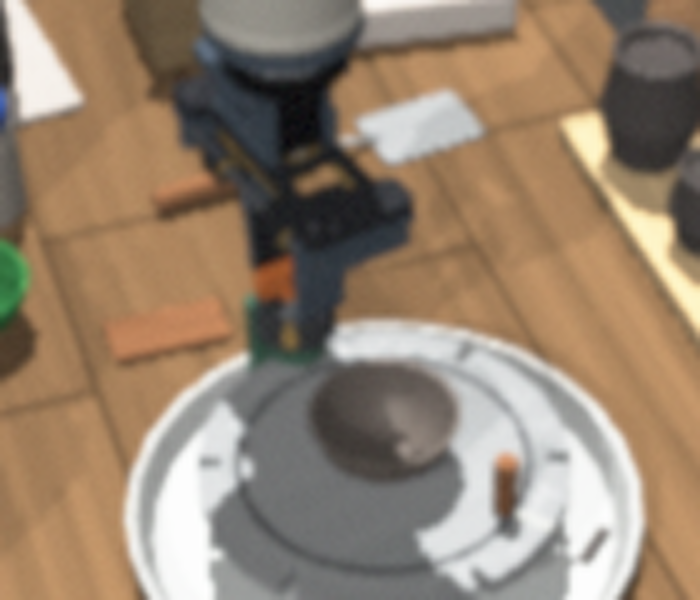

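View pics/top1.png

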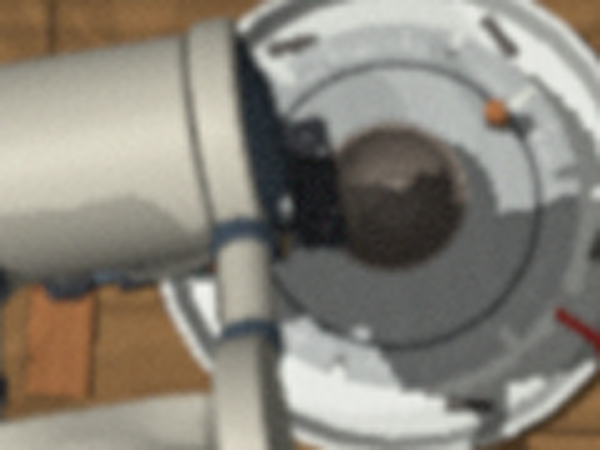

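The fingers straddle the orange wing, which shows between them at about (270,280) in the side crop. Next I close the gripper and read the lateral force.

```bash
python3 - <<'E'
from h import *
ctrl.command_gripper(0.0); st("closed"); print(ctrl.current_grip_width()*91)
print(ctrl.current_eef_rot().round(3)[:,0])
E
```

```text
closed t 4.95 p [0.5471 0.1597 0.1331] F [-2.33  9.57  2.12] M [1.58 0.54 0.  ] g 0.196
17.82241163451189
[ 0.208 -0.978 -0.002]
```

```bash
python3 - <<'E'
from h import *
p=np.array([A[0],A[1],.133])
for d in (1.,2.):
    q=p+np.r_[-.208,.978,0]*d*1e-3
    ctrl.move_l(q,vel=.01); st(str(d))
E
```

```text
1.0 t 5.27 p [0.5471 0.16   0.1331] F [-1.18  5.4   2.81] M [ 0.91  0.48 -0.01] g 0.197
2.0 t 5.58 p [0.547  0.1604 0.1331] F [-0.57 -0.99  4.13] M [-0.36  0.22 -0.03] g 0.195
```

```bash
python3 - <<'E'
from h import *
cv2.imwrite("pics/side2.png",cv2.resize(ctrl.read_camera("side")[120:180,270:340],None,fx=9,fy=9,interpolation=cv2.INTER_CUBIC))
E
```

```text
(no output)
```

View pics/side2.png

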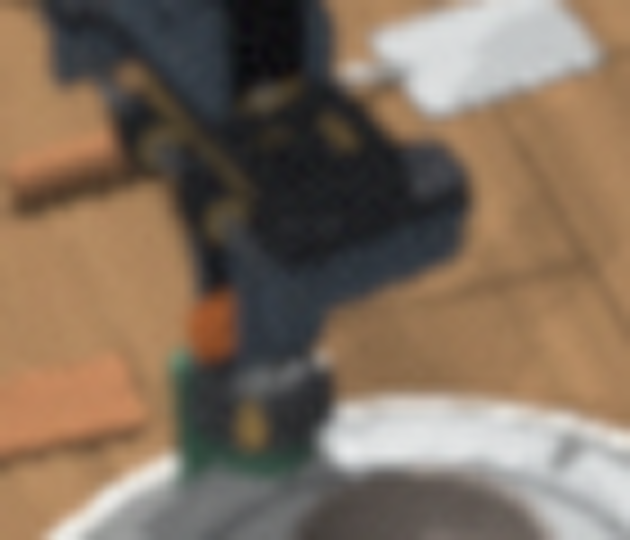

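```bash
python3 - <<'E'
from h import *
A=np.array([.547,.1605])
z=.133
for dz in [.003,.006,.009]:
    ctrl.move_l([*A,z+dz],vel=.02,contact_N=16); st(str(dz))
f0=F()[2]
for i in range(20):
    dz+=.0007
    hit=ctrl.move_l([*A,z+dz],vel=.01,contact_N=6); f=F(2); print(round(dz,4),round(ctrl.current_tool_pos()[2],4),f.round(2),hit)
    if f[2]<f0-3.5 or hit: break
st()
E
```

```text
0.003 t 6.0 p [0.5468 0.1604 0.1357] F [ 1.41 -1.27 -8.  ] M [-0.36 -0.17 -0.06] g 0.195
0.006 t 6.37 p [0.5469 0.1604 0.139 ] F [ 1.39 -1.77 -8.79] M [-0.53 -0.1  -0.02] g 0.196
0.009 t 6.73 p [0.5469 0.1605 0.1421] F [ 0.92 -1.79 -8.52] M [-0.55 -0.02 -0.  ] g 0.197
0.0097 0.1427 [ 0.57 -2.01 -8.65] False
0.0104 0.1434 [ 0.05 -2.68 -8.26] False
0.0111 0.1441 [ 0.04 -2.2  -8.14] False
0.0118 0.1448 [-0.02 -2.81 -9.27] False
0.0125 0.1455 [-0.37 -2.25 -8.8 ] False
0.0132 0.1462 [-0.52 -2.75 -9.15] False
0.0139 0.1469 [-0.51 -3.   -9.3 ] False
0.0146 0.1476 [-0.61 -2.23 -9.  ] False
0.0153 0.1483 [-0.52 -2.76 -8.86] False
0.016 0.149 [ 0.14 -2.39 -9.79] False
0.0167 0.1497 [-0.45 -3.17 -9.87] False
0.0174 0.1502 [  0.84  -2.29 -15.73] False
 t 10.27 p [0.5469 0.1605 0.1502] F [  1.24  -2.47 -16.39] M [-0.6  -0.08 -0.04] g 0.193
```

Spring force is about 9 N, and it jumps to 16 N at tool z = 0.1502. That puts the stop near 0.1497 and the flat top near 0.1482. I'll back off to 0.149 and twist.

```bash
cat >> h.py <<'E'
def twist(th,c,z,tag=""):
    ctrl.move_l([c[0],c[1],z],vel=.02,ori=R(A0+np.rad2deg(th)))
    f=F(2);m=ctrl.current_wrist_torque()
    x=ctrl.current_eef_rot()[:,0];a=np.deg2rad((np.rad2deg(np.arctan2(x[1],x[0]))-A0+180)%360-180)
    print(tag,"t%.2f th%.2f meas%.3f z%.4f"%(ctrl.current_t(),th,a,ctrl.current_tool_pos()[2]),"F",f.round(1),"Mz %.2f"%m[2],"c",np.round(c,4),flush=True)
    return f,m
E
python3 - <<'E'
from h import *
c=np.array([.547,.1605]); z=.1492
ctrl.move_l([*c,z],vel=.01); st("backoff")
for th in np.arange(.08,.81,.08):
    f,m=twist(th,c,z)
    if abs(m[2])>.35 or np.hypot(*f[:2])>12 or f[2]<-15: print("ABORT");break
    c=c+np.clip(f[:2]*1e-4,-.0005,.0005)
st()
E
```

```text
backoff t 10.6 p [0.547  0.1605 0.1494] F [-0.62 -2.89 -8.74] M [-0.68  0.31  0.02] g 0.198
 t10.95 th0.08 meas0.078 z0.1493 F [-0.3 -2.4 -9.1] Mz 0.05 c [0.547  0.1605]
 t11.23 th0.16 meas0.157 z0.1492 F [-0.6  0.3 -9.6] Mz -0.04 c [0.547  0.1603]
 t11.52 th0.24 meas0.236 z0.1492 F [-0.3  0.9 -9.3] Mz -0.01 c [0.5469 0.1603]
 t11.80 th0.32 meas0.316 z0.1492 F [-0.4  1.8 -8.7] Mz -0.00 c [0.5469 0.1604]
 t12.08 th0.40 meas0.396 z0.1492 F [ 0.4  1.1 -9.5] Mz 0.03 c [0.5468 0.1606]
 t12.37 th0.48 meas0.476 z0.1492 F [-0.4  0.8 -8.7] Mz -0.01 c [0.5469 0.1607]
 t12.65 th0.56 meas0.556 z0.1492 F [ 0.2  0.9 -9.6] Mz 0.02 c [0.5468 0.1607]
 t12.93 th0.64 meas0.636 z0.1492 F [-0.9 -0.4 -9.1] Mz 0.07 c [0.5469 0.1608]
 t13.22 th0.72 meas0.716 z0.1492 F [ 0.3  0.6 -9.3] Mz -0.04 c [0.5468 0.1608]
 t13.50 th0.80 meas0.796 z0.1492 F [-0.4 -0.7 -9.3] Mz 0.02 c [0.5468 0.1609]
 t 13.5 p [0.5468 0.1609 0.1492] F [-0.58 -0.46 -8.98] M [-0.21  0.1  -0.05] g 0.198
```

```bash
python3 - <<'E'
from h import *
c=np.array([.5468,.1609]); z=.1492
for th in np.arange(.84,1.58,.07):
    f,m=twist(th,c,z)
    if abs(m[2])>.35 or np.hypot(*f[:2])>12 or f[2]<-15: print("ABORT");break
    hit=ctrl.move_l([*c,.1464],vel=.01,contact_N=4); f=F(2);zz=ctrl.current_tool_pos()[2]; print("  probe",hit,round(zz,4),f.round(1))
    if not hit and f[2]<-6 : print("NOTCH?");break
    ctrl.move_l([*c,z],vel=.02)
st()
E
```

```text
t13.85 th0.84 meas0.838 z0.1492 F [-0.6  0.1 -9.6] Mz -0.08 c [0.5468 0.1609]
  probe False 0.1463 [-0.9 -0.2 -9. ]
NOTCH?
 t 14.32 p [0.5468 0.1609 0.1463] F [-0.89 -0.14 -9.45] M [-0.21  0.21  0.02] g 0.196
```

```bash
python3 - <<'E'
from h import *
c=np.array([.5468,.1609])
for z in (.1455,.1448,.1442,.1437,.1432,.1427,.1422):
    hit=ctrl.move_l([*c,z],vel=.01,contact_N=5); f=F(2);print(hit,round(ctrl.current_tool_pos()[2],4),f.round(1),np.round(ctrl.current_wrist_torque(),2))
    if hit or f[2]>-4.5: break
E
```

```text
False 0.1455 [-1.2 -0.1 -9.3] [-0.17  0.17  0.03]
False 0.1447 [-1.2 -0.7 -9.4] [-0.2   0.18  0.05]
False 0.1443 [-1.7 -0.8 -6.4] [-0.23  0.33  0.07]
False 0.144 [-3.7 -1.7  1.3] [-0.38  0.78  0.06]
```

The pin bottoms at z = 0.1444, which is 4 mm below the estimated flat top, so it is in the notch. Now I let go.

```bash
python3 - <<'E'
from h import *
ctrl.command_gripper(.55); st("open")
p=ctrl.current_tool_pos()
ctrl.move_l([p[0],p[1],.23],vel=.12); st("up")
ctrl.goto([.45,-.15,.28],R(A0)); st("away"); print(np.round(ctrl.current_q(),1))
for n in("side","top"): cv2.imwrite(f"pics/{n}3.png",ctrl.read_camera(n))
a=cv2.imread("pics/top3.png")[135:250,235:375]; cv2.imwrite("pics/topc3.png",cv2.resize(a,None,fx=5,fy=5,interpolation=cv2.INTER_CUBIC))
a=cv2.imread("pics/side3.png")[140:250,255:380]; cv2.imwrite("pics/sidec3.png",cv2.resize(a,None,fx=5,fy=5,interpolation=cv2.INTER_CUBIC))
E
```

```text
open t 16.18 p [0.5468 0.1609 0.1437] F [ 0.26 -0.09  0.07] M [-0.09  0.12 -0.  ] g 0.55
up t 17.11 p [0.5464 0.1608 0.2293] F [ 0.58 -0.1  -0.34] M [-0.08  0.13  0.03] g 0.55
away t 18.43 p [ 0.4504 -0.1493  0.2798] F [-0.12 -0.1  -0.03] M [-0.08  0.13  0.01] g 0.547
[-25.5  12.2  91.8   0.   76.   52.3]
```

View pics/sidec3.png

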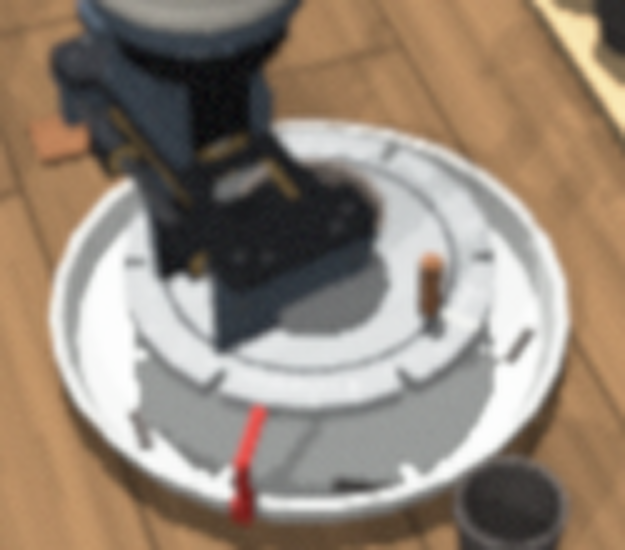

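View pics/topc3.png

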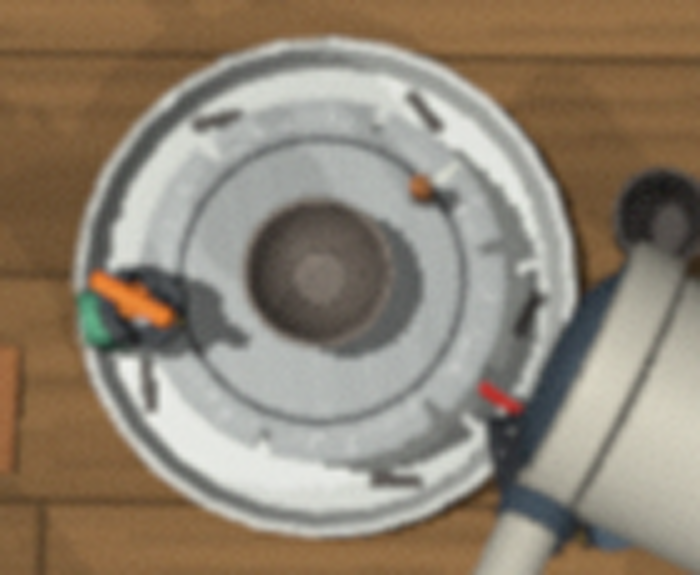

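Wing twisted about 0.88 rad in the top view, ends at crop (92,275) and (177,320), and it stays up. The wheel hasn't moved: the peg is still at crop (421,187). On to the peg.

```bash
cat >> h.py <<'E'
C=np.array([.5705,.0470])
E
python3 - <<'E'
from h import *
p=np.array([.6266,-.018]); 
ctrl.goto([*p,.2],R(41)); print(np.round(ctrl.current_q(),1))
ctrl.command_gripper(.55)
print(ctrl.move_l([*p,.086],vel=.08,contact_N=6)); st("down")
cv2.imwrite("pics/side4.png",cv2.resize(ctrl.read_camera("side")[120:250,255:400],None,fx=5,fy=4.6 and 5,interpolation=cv2.INTER_CUBIC)[:600])
E
```

```text
[ -7.1  29.1  77.8  -0.   73.  -48. ]
False
down t 21.99 p [ 0.6269 -0.018   0.0865] F [ 0.13 -0.26 -0.2 ] M [-0.04  0.03 -0.03] g 0.552
```

View pics/side4.png

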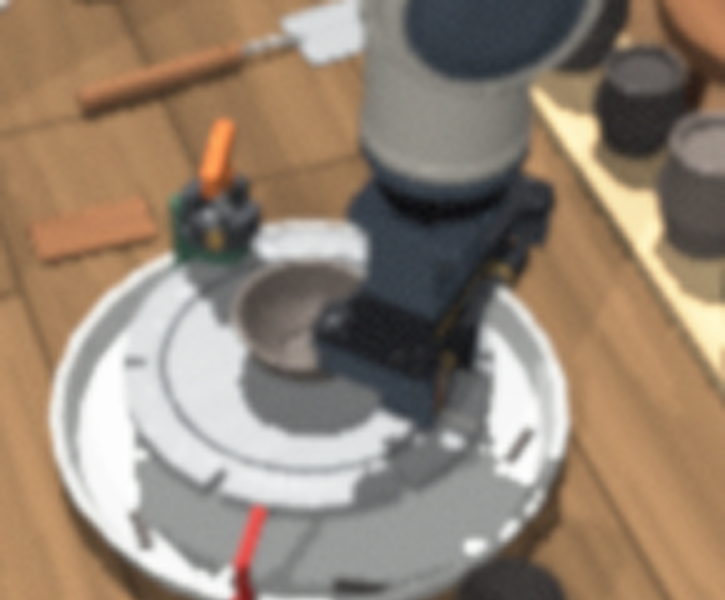

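The wing stands raised at (215,155) and the fingers are down beside the peg. The bowl, at (300,315), is untouched. Now I close and turn.

```bash
python3 - <<'E'
from h import *
ctrl.command_gripper(0.0); st("closed")
p=np.array([.6266,-.018]); r=p-C; print(np.hypot(*r),np.rad2deg(np.arctan2(r[1],r[0])))
off=np.zeros(2)
for i in range(1,26):
    th=-.05*i; c,s=np.cos(th),np.sin(th)
    q=C+np.array([[c,-s],[s,c]])@r+off
    ctrl.move_l([*q,.086],vel=.03,ori=R(41+np.rad2deg(th))); f=F(1)
    if i%3==0: print(i,f.round(1),off.round(4),"Mz",round(ctrl.current_wrist_torque()[2],2),round(ctrl.current_t(),1))
    if np.hypot(*f[:2])>20: print("ABORT",f);break
    off+=np.clip(f[:2]*1e-4,-.0006,.0006)
st("end")
cv2.imwrite("pics/side5.png",cv2.resize(ctrl.read_camera("side")[130:250,255:400],None,fx=5,fy=5,interpolation=cv2.INTER_CUBIC))
E
```

```text
closed t 22.74 p [ 0.6266 -0.018   0.086 ] F [-0.47 -0.37  0.02] M [-0.08  0.03 -0.01] g 0.168
0.08586157464197826 -49.20328089215264
3 [-0.3 -0.4  0.4] [-0.0001 -0.0003] Mz -0.02 23.8
6 [-0.   0.2  0.5] [-0.0001 -0.0005] Mz -0.03 24.7
9 [-0.5 -1.1 -1.2] [-0.0004 -0.0007] Mz -0.02 25.6
12 [-0.7 -0.6 -2.1] [-0.0006 -0.001 ] Mz -0.01 26.6
15 [-0.9 -1.8 -2.6] [-0.0007 -0.0009] Mz 0.01 27.5
18 [-0.5 -0.2 -4.9] [-0.0009 -0.0012] Mz 0.03 28.4
21 [-0.9 -0.5 -3.9] [-0.001  -0.0013] Mz 0.02 29.3
24 [-1.9 -0.5 -5.6] [-0.0013 -0.0014] Mz 0.01 30.3
end t 30.59 p [ 0.5251 -0.0281  0.086 ] F [-1.33  0.5  -5.21] M [-0.01  0.28  0.07] g 0.169
```

View pics/side5.png

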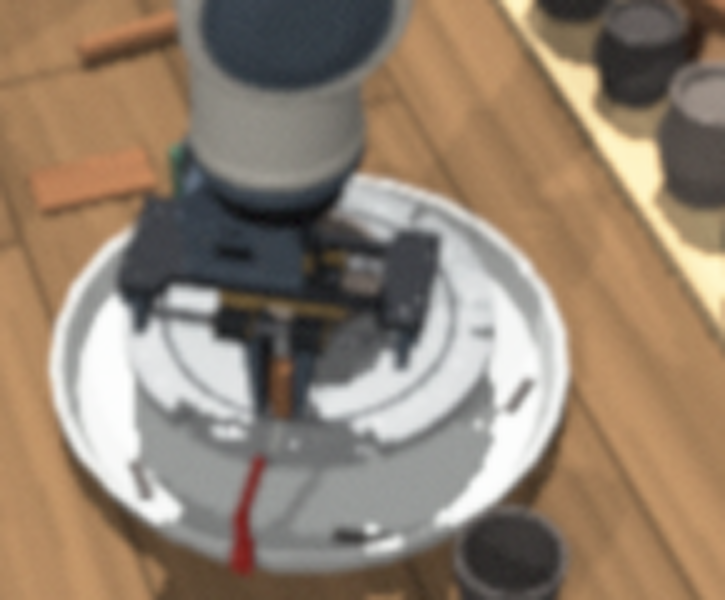

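```bash
python3 - <<'E'
from h import *
ctrl.command_gripper(.5)
p=ctrl.current_tool_pos(); ctrl.move_l([p[0],p[1],.24],vel=.15)
ctrl.goto([.25,.45,.27],R(41)); st("away")
for n in("side","top"): cv2.imwrite(f"pics/{n}6.png",ctrl.read_camera(n))
a=cv2.imread("pics/top6.png")[135:250,235:375]; cv2.imwrite("pics/topc6.png",cv2.resize(a,None,fx=5,fy=5,interpolation=cv2.INTER_CUBIC))
a=cv2.imread("pics/side6.png")[140:250,255:380]; cv2.imwrite("pics/sidec6.png",cv2.resize(a,None,fx=5,fy=5,interpolation=cv2.INTER_CUBIC))
E
```

```text
away t 34.52 p [0.2507 0.4496 0.2699] F [ 0.08 -0.03  0.2 ] M [-0.06 -0.01 -0.07] g 0.499
```

View pics/sidec6.png

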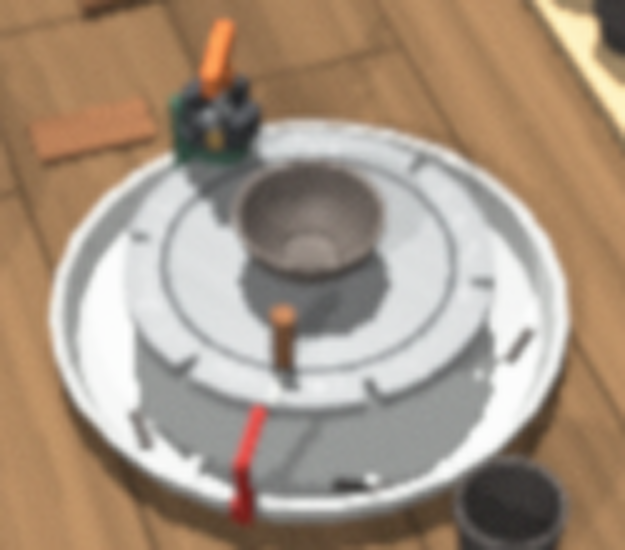

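View pics/topc6.png

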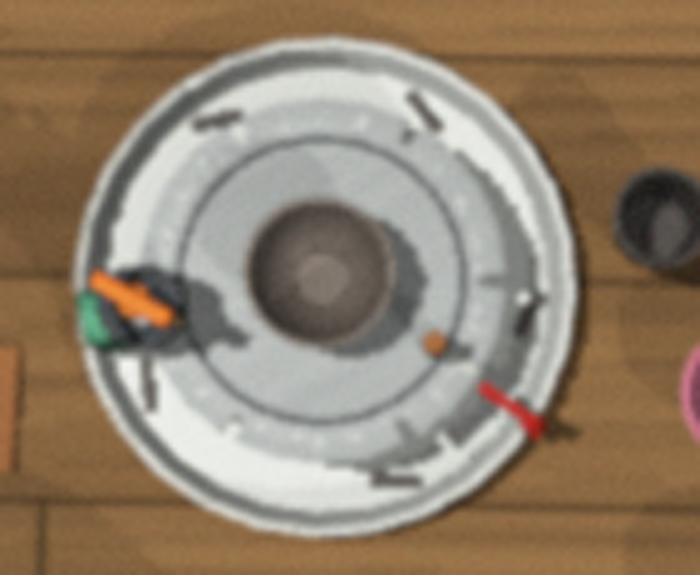

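Both views show the bowl still centred, the wing up, and the peg close to the pointer's radius. Next I measure the residual angle.

```bash
cat > m2.py <<'E'
from h import *
import sys
im={n:cv2.imread(f"pics/{n}6.png") for n in("top","side")}
# contrast zoom around pointer/peg
a=im["top"][190:225,305:350];a=cv2.resize(a,None,fx=14,fy=14,interpolation=cv2.INTER_CUBIC);cv2.imwrite("pics/zt6.png",cv2.convertScaleAbs(a,alpha=1.4))
b=im["side"][195:240,285:335];b=cv2.resize(b,None,fx=12,fy=12,interpolation=cv2.INTER_CUBIC);cv2.imwrite("pics/zs6.png",cv2.convertScaleAbs(b,alpha=1.2))
E
python3 m2.py; python3 - <<'E'
from h import *
c=lambda x,y,o:(np.array([x,y])+.5)/5-.5+np.array(o)
S=lambda x,y:c(x,y,(255,140)); T=lambda x,y:c(x,y,(235,135))
peg,f=tri(S(284,314),T(435,343)); ptr,g=tri(S(259,409),T(483,387)); print(peg,f,ptr,g)
# circle outline groove points, z=.07
t=onz("top",T(323.5,279),.07)
tray=[onz("top",T(*q),.032)[:2] for q in((72,285),(578,285),(325,37),(325,537))]
print(t, [x.round(4) for x in tray], (tray[0]+tray[1])/2,(tray[2]+tray[3])/2)
gs=[onz("side",S(*q),.07)[:2] for q in((161,262),(455,262),(308,372),(318,155))]
print(gs)
E
```

```text
[ 0.52608697 -0.02962249  0.1170139 ] [-0.14250199  0.0165453   0.03881421 -0.14673777] [ 0.49919054 -0.06144844  0.07379931] [ 0.12747531 -0.01420475 -0.03462602  0.13488429]
[0.57064291 0.04549274 0.07      ] [array([0.5682, 0.2205]), array([ 0.5722, -0.1268]), array([0.7424, 0.0493]), array([0.3981, 0.0439])] [0.57020856 0.04683122] [0.57028488 0.04657538]
[array([0.47880531, 0.07976535]), array([0.65949492, 0.01471375]), array([ 0.53785299, -0.04082607]), array([0.60933676, 0.13936003])]
```

View pics/zt6.png

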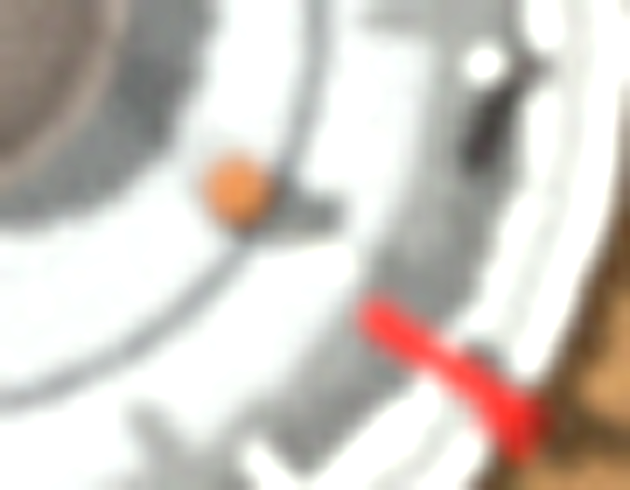

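View pics/zs6.png

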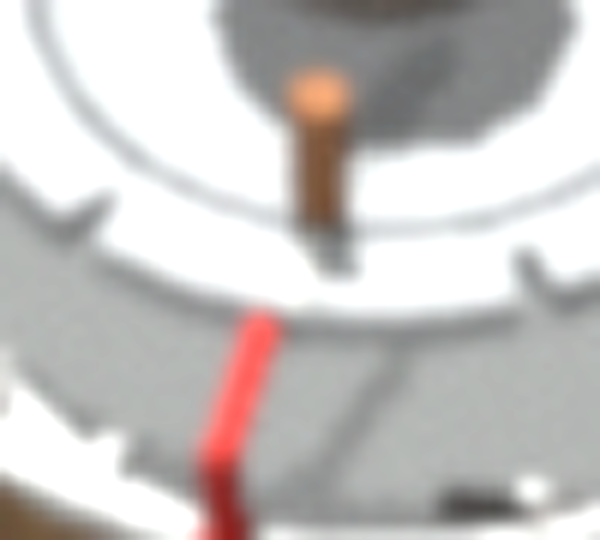

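Residual is about 3.2° (0.055 rad) still to go clockwise: peg at -120.3°, pointer at -123.4° to -124.3° about the axis. I'll regrip and finish.

```bash
python3 - <<'E'
from h import *
p=np.array([.5251,-.0281]);a0=41-np.rad2deg(1.25)
ctrl.goto([*p,.2],R(a0))
print(ctrl.move_l([*p,.086],vel=.08,contact_N=6))
ctrl.command_gripper(0.0); st("closed")
C=np.array([.5700,.0470]); r=p-C
for i in range(1,4):
    th=-.02*i; c,s=np.cos(th),np.sin(th)
    q=C+np.array([[c,-s],[s,c]])@r
    ctrl.move_l([*q,.086],vel=.03,ori=R(a0+np.rad2deg(th)))
st("turned")
ctrl.command_gripper(.5)
p=ctrl.current_tool_pos(); ctrl.move_l([p[0],p[1],.24],vel=.15)
ctrl.goto([.25,.45,.27],R(41)); st("away")
for n in("side","top"): cv2.imwrite(f"pics/{n}7.png",ctrl.read_camera(n))
a=cv2.imread("pics/top7.png")[135:250,235:375]; cv2.imwrite("pics/topc7.png",cv2.resize(a,None,fx=5,fy=5,interpolation=cv2.INTER_CUBIC))
a=cv2.imread("pics/side7.png")[140:250,255:380]; cv2.imwrite("pics/sidec7.png",cv2.resize(a,None,fx=5,fy=5,interpolation=cv2.INTER_CUBIC))
a=cv2.imread("pics/top7.png")[190:225,305:350];a=cv2.resize(a,None,fx=14,fy=14,interpolation=cv2.INTER_CUBIC).astype(float);cv2.imwrite("pics/zt7.png",np.clip((a-110)*1.7,0,255))
b=cv2.imread("pics/side7.png")[195:240,285:335];b=cv2.resize(b,None,fx=12,fy=12,interpolation=cv2.INTER_CUBIC).astype(float);cv2.imwrite("pics/zs7.png",np.clip((b-150)*2.4,0,255))
E
```

```text
False
closed t 38.83 p [ 0.5252 -0.0281  0.086 ] F [ 0.12 -0.39  1.3 ] M [-0.15  0.11 -0.05] g 0.17
turned t 39.65 p [ 0.5206 -0.0253  0.086 ] F [-1.77 -1.64  4.53] M [-0.32  0.38  0.  ] g 0.169
away t 43.51 p [0.2507 0.4496 0.2699] F [-0.24 -0.08 -0.3 ] M [-0.04  0.03 -0.03] g 0.497[ WARN:0@14.216] global loadsave.cpp:1063 imwrite_ Unsupported depth image for selected encoder is fallbacked to CV_8U.
```

View pics/sidec7.png

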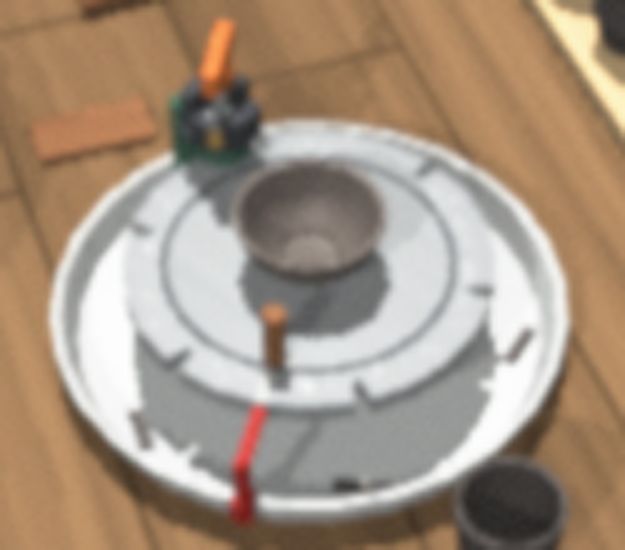

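View pics/topc7.png

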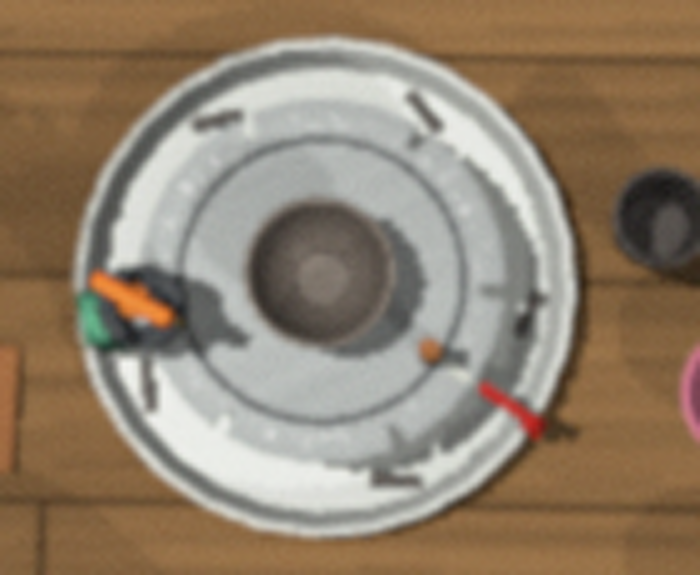

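View pics/zt7.png

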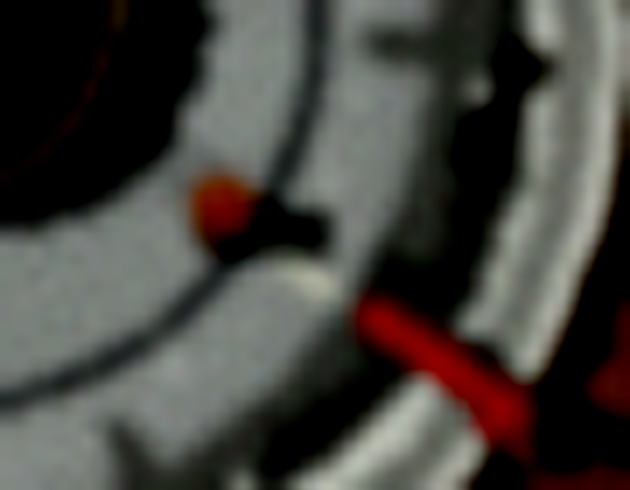

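View pics/zs7.png

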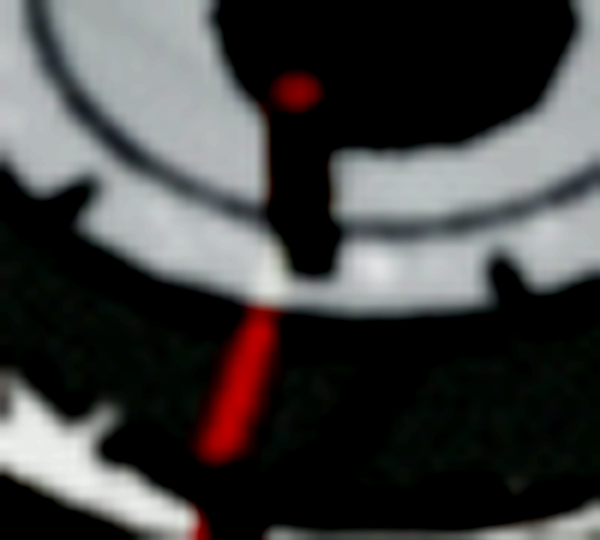

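The white line now runs from the peg straight into the red tip in both views: top zoom (320,280)→(370,310), side zoom (275,270)→(262,315). A numeric check follows, then sign-off.

```bash
python3 - <<'E'
from h import *
c=lambda x,y,o:(np.array([x,y])+.5)/5-.5+np.array(o)
S=lambda x,y:c(x,y,(255,140)); T=lambda x,y:c(x,y,(235,135))
peg,f=tri(S(274,313),T(430,349)); ptr,g=tri(S(259,409),T(483,387))
lt=onz("top",(np.array([322,283])+.5)/14-.5+[305,190],.07); ls=onz("side",(np.array([271,272])+.5)/12-.5+[285,195],.07)
for C in([.5705,.0465],[.5705,.0455],[.57,.047]):
    print([np.rad2deg(np.arctan2(x[1]-C[1],x[0]-C[0])).round(2) for x in(peg,lt,ls,ptr)])
print(peg,f.round(2),lt,ls)
w,e=tri(S(219,52),T(134,298));print("wing",w,e.round(2)); b,e=tri(S(310,215),T(319,272));print("bowl",b)
st()
E
```

```text
[np.float64(-123.95), np.float64(-123.45), np.float64(-125.15), np.float64(-123.45)]
[np.float64(-124.32), np.float64(-123.73), np.float64(-125.45), np.float64(-123.69)]
[np.float64(-123.5), np.float64(-123.11), np.float64(-124.79), np.float64(-123.14)]
[ 0.5215085  -0.02627163  0.1162325 ] [ 0.08 -0.01 -0.02  0.08] [ 0.50714393 -0.04939324  0.07      ] [ 0.50712896 -0.04349496  0.07      ]
wing [0.54778109 0.15738014 0.16674573] [ 0.1  -0.01 -0.02  0.09]
bowl [0.5705542  0.04597268 0.11473183]
 t 43.67 p [0.2506 0.4497 0.27  ] F [ 0.27 -0.06 -0.2 ] M [-0.03 -0.03  0.01] g 0.502
```

```bash
python3 -c "
from bench import ctrl
print(ctrl.sign_off(),ctrl.current_t())"
```

```text
the job is handed in; nothing more can be done
the job is handed in; nothing more can be done
```

The wheel is unlocked and set to the pointer, and I handed the job in at about 44 s of the 70 s allowed; sign-off gave no verdict.

**What I did**
- **Plunger:** I lifted it until the stop was felt. The reading was about 16 N in all, 7 N above the spring. I backed off and twisted it counter-clockwise to 0.84 rad. There the pin sank into the notch 4 mm below the flat top, and I let go.
- **Wheel:** I gripped the peg and turned the wheel clockwise 1.25 rad. I measured what was left, regripped and turned 0.06 rad more, then released and moved the arm clear.

**Last checks**
- **Alignment:** by the peg, the line is about 0.5° from the pointer, and in both pictures it runs straight into the red tip. One reading of the line in the side view differed, at 1.7°. Both are inside the 4° limit.
- **Plunger:** the wing stays up by itself, twisted about 0.88 rad. Its top measured 8 mm higher than at the start by camera; the arm's height readings put the rise at about 11 mm, near the 11.8 mm upper limit.
- **Bowl and the rest:** the bowl is within about 1 mm of the wheel's centre. The cup and rib look unmoved in the close-ups, but I did not measure the other things on the table. The arm kept clear of them.

**Disagreement:** the camera and the arm differed by about 2 mm in y at the plunger. I corrected for this using the grip force.

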